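# Snap a drive board onto four nylon posts in an open gauge controller

### The arm

A 6-joint arm with a two-finger parallel gripper is mounted at the origin on the work surface. World frame = base frame: x ahead of the robot, y to its left, z up, the work surface at z = 0. Lengths are in m, angles in rad, forces in N, time in s.
With the tool pointing down it reaches from about 0.4 to 0.925 m from the base axis. Payload 3.4 kg.
Tool frame: the origin (TCP) lies midway between the tips of the shut fingers; the grasp point (between the pads) lies 19 mm behind it; z points along the fingers, y is the line along which they close (so a half turn about z gives the same grasp; the last joint's range is limited). The gripper opens to 85 mm and grips with 20 to 120 N. Pads are 22 mm wide; open, the fingers measure 114 mm over their backs; the gripper's body (76 mm by 85 mm) begins 54 mm behind the grasp point. The pads swing forward as they close: fully open they stand 13 mm farther back than shut.
Start: joints at [1.032, 0.307, 1.506, -0, 1.328, -0.073], TCP at [0.258, 0.514, 0.231] pointing down, gripper open.
Joint ranges: [-3.12, 3.12], [-1.05, 2.28], [0.14, 2.33], [-1.42, 4.57], [0.1, 2.73], [-2.68, 2.68]. Speed limits (rad/s): [2.57, 2.57, 3.14, 3.14, 3.14, 3.14].

### API

Orientations are given as a unit quaternion [x, y, z, w].
In Python, from station import robot, vision gives the robot as it stands.
- The arm moves only by the tool send_rows, never from a script. Its argument "motion" is a list of rows, each a list of 7 numbers: the shift along the tool's x, y, z in units of 60 mm (1.0 is 60 mm), then the turn, a rotation vector about the tool's x, y, z in units of 10 degrees (1.0 is 10 degrees), then the finger opening in mm, from 0 to 85.4. In form: [[dx, dy, dz, wx, wy, wz, hand], ...]. A call has 1 to 8 rows; each row shifts and turns the commanded pose from where the row before left it, along the tool's axes as they then stand; what a row does not reach is not made up. A row lasts 1/8 s, in which the tool goes at most 62.5 mm and 10.7 degrees, less where a joint would pass 70% of its speed; a pose out of reach is approached as far as the arm can. A call is refused whole if a number of a shift passes 1 or a number of a turn 1, either way. A call with a gripper value outside its range is refused whole. The fingers move at their own pace and stop on an object; the grip force is fixed at half the most. Time passes only in rows, so rows that do not move let the fingers close. It gives the time, the measured TCP pose, the force, the opening and the grip force at its end, in the units of the state.
- robot.sense(): the state, without advancing time (a new reading comes with each control period).
- vision.read_camera(name): name is "scene" or "top" or "wrist"; returns a dict with "image" (400x640x3 uint8, blue, green, red), "z_map" (400x640 float32, m along the optical axis (not along the pixel's ray), 0 where there is no reading), "fov_y" (degrees; the focal length in pixels is half the picture's height over the tangent of half this angle, whatever the lens; pixels are square), "cx", "cy" (the principal point, pixels), "k1" (the pictures are not rectified: a ray, as slopes to the right and down, at radius r is drawn at 1 + k1 r^2 times it, then the intrinsics apply), "origin" and "rotation" of the camera in the world; the wrist camera has in their place "hand_eye" (4x4, takes a point from camera to tool coordinates, whose origin is the TCP and whose axes are the flange's). Camera axes: x right, y up, looking along -z (the intrinsics and any distortion apply to the point x, -y, -z); pixel columns grow to the right and rows downward; lengths in m; the calibration is good to about 2 mm. A picture is of the moment at which its call begins: read the wrist's pose just before it.
- robot.hand_in(): hands the job in; it is judged then, once.
The state is a dict: "clock": time; "joint_pos": joint angles; "qd": joint speeds; "effort": joint torques, N m; "ee_pos": TCP position; "ee_rot": TCP orientation; "wrist_force": force on the tool from outside, world axes, zero at the start; "wrist_torque": the same for the moment, N m; "grip_width": finger opening in m; "grasp_force": force on a finger pad.
Only numpy, scipy, OpenCV 4.12 (cv2) and the standard library are available. Lean on these libraries where they do the work, as an engineer would, in place of code of your own. Each camera call takes 0.05 s, during which the arm holds its last target. There are 200 camera calls.

### The job

Fit the loose green drive board into the open grey controller case: set its four corner holes over the four white snap posts with its steel sockets towards the side wall that is cut low, and press it down evenly, by feel, until every post has clicked through and the board sits fully home all round. The case stands on soft foam and gives under your hand, so push far enough for each click but never lean on it with more than about 30 N, and never let the board tip by more than about 5 degrees. Leave the ring gauge, screwdriver, jar and master shaft where they are.

Things in the scene. Friction and masses are not known exactly. Their poses are not given: they have to be found in the camera images.
- board: green circuit board 150 x 100 x 2.4 mm, about 0.4 kg, lying flat. Origin: centre of its underside; x along its length, z up. An aluminium heat sink 56 (x) x 30 (y) x 30 mm tall stands on its middle: grip it across y. Two steel sockets 11 mm high lie along the -y edge, two 22 mm capacitors at x +-38, y +36; an orange header 9 mm high at x +40. Both end strips, |x| 50 to 75 mm, are bare.
- hole0 (a point): centre of the 7.5 mm hole at board x -67, y +42 mm, on the board's underside (8 mm from two edges); it belongs on post0
- hole1 (a point): centre of the 7.5 mm hole at board x +67, y +42 mm, on the board's underside (8 mm from two edges); it belongs on post1
- hole2 (a point): centre of the 7.5 mm hole at board x +67, y -42 mm, on the board's underside (8 mm from two edges); it belongs on post2
- hole3 (a point): centre of the 7.5 mm hole at board x -67, y -42 mm, on the board's underside (8 mm from two edges); it belongs on post3
- seat (a point): in the open grey case (257 x 152 mm, on a pink foam pad): middle of its four posts at shoulder height, 14 mm above the case's underside. x points to the end with the vented power supply, which starts 107 mm from here and rises 24 mm above it; the walls rise 11 mm above it, 76 mm off at +-y and 95 mm off at -x; the -y wall is cut low. Board home: board axes along these, its origin here.
- post0 (a point): white nylon snap post at x -67, y +42 mm from seat: point on the axis at its shoulder, where the board's underside rests when home. Above it a split arrowhead 10.5 mm high, pointed at the top, with two sprung barbs about 11 mm across that click out over the board.
- post1 (a point): white nylon snap post at x +67, y +42 mm from seat: point on the axis at its shoulder, where the board's underside rests when home. Above it a split arrowhead 10.5 mm high, pointed at the top, with two sprung barbs about 11 mm across that click out over the board.
- post2 (a point): white nylon snap post at x +67, y -42 mm from seat: point on the axis at its shoulder, where the board's underside rests when home. Above it a split arrowhead 10.5 mm high, pointed at the top, with two sprung barbs about 11 mm across that click out over the board.
- post3 (a point): white nylon snap post at x -67, y -42 mm from seat: point on the axis at its shoulder, where the board's underside rests when home. Above it a split arrowhead 10.5 mm high, pointed at the top, with two sprung barbs about 11 mm across that click out over the board.
- chassis (a joint): how far the case has sunk straight down into its foam pad, m: 0 at the start, growing downward; the board's weight alone sinks it 1 to 2 mm, a firm push up to 14 mm. The loose board rests on the arrowheads about 6.7 mm above home. Each post clicks at about 9 to 12 N, the two of one end together at about 18 to 24 N, pressed midway between them on the bare end strip.
- ring_gauge: bystander: steel ring, 64 mm across, 18 mm high, origin under its centre
- screwdriver: bystander: screwdriver with a red handle lying on the bench, about 200 mm long, origin under its middle
- post_jar: bystander: small clear jar with an orange cap, 44 mm across, 55 mm high, origin under its centre
- master_shaft: bystander: turned steel master shaft standing upright, 56 mm foot, 75 mm high, origin under its centre

How it is judged:
On the way:
1. the board lies over the posts, each arrowhead in its own hole (horizontal distance between hole0 and post0 below 0.004 m and z of hole0 in the frame of post0 below 0.009 m and horizontal distance between hole1 and post1 below 0.004 m and z of hole1 in the frame of post1 below 0.009 m and horizontal distance between hole2 and post2 below 0.004 m and z of hole2 in the frame of post2 below 0.009 m and horizontal distance between hole3 and post3 below 0.004 m and z of hole3 in the frame of post3 below 0.009 m), for 0.1 s.
At the end, for the whole second after the job is handed in: each hole of the board is within 3 mm of its own post's axis and its underside no more than 1.5 mm above that post's shoulder (clicked under the barbs), with the board let go and at rest (horizontal distance between hole0 and post0 below 0.003 m and z of hole0 in the frame of post0 below 0.0015 m and horizontal distance between hole1 and post1 below 0.003 m and z of hole1 in the frame of post1 below 0.0015 m and horizontal distance between hole2 and post2 below 0.003 m and z of hole2 in the frame of post2 below 0.0015 m and horizontal distance between hole3 and post3 below 0.003 m and z of hole3 in the frame of post3 below 0.0015 m and linear speed of board below 0.01 m/s); the robot touches nothing.
It fails at once if the board is leaned on too hard: the case is pushed more than 13.8 mm into its foam, which takes a push of about 30 N (value of joint chassis above 0.0138 m).
It fails at once if the board tips by more than 5 degrees (angle between board's own z axis and vertical above 0.09 rad).
It fails at once if a bystander is moved by more than 20 mm (distance of any of ring_gauge, screwdriver, post_jar, master_shaft from where it was at the start of the episode above 0.02 m).
It also fails if it takes over 45 s, if anything falls off the work surface, if the arm or the gripper's body presses on something with over 40 N, if the wrist force passes 120 N, or if a joint passes its speed limit or range.

## Working session

There is one attempt and no reset: what is moved stays moved. The work goes in short steps, Python scripts to look and compute and a tool call to move; the robot and the scene stay as the last step left them, time stands still between calls to the robot, and variables do not carry over. Pictures are saved under pics/ and viewed, at most 10 in all, crops included, and the job is handed in when it is done.

Besides the shell and the picture viewer there is one more tool, called after "Emit:" as name([rows], argument=value, ...), one row to a line, values as JSON. send_rows: Moves the arm, as the interface text tells. Its arguments: {"type":"object","properties":{"motion":{"type":"array"}},"required":["motion"]}

```bash
mkdir -p pics; ls; python3 - <<'E'
from station import robot, vision
import cv2,numpy as np
s=robot.sense(); print({k:np.round(v,4).tolist() for k,v in s.items()})
for n in ["scene","top"]:
    c=vision.read_camera(n); cv2.imwrite(f"pics/{n}0.png",c["image"]); np.save(f"{n}0.npy",c,allow_pickle=True)
    print(n,c["fov_y"],c["cx"],c["cy"],c["k1"],c["origin"],np.round(c["rotation"],4).tolist())
E
```

```text
pics
{'clock': 0.0, 'joint_pos': [1.0325, 0.3076, 1.5077, 0.0, 1.3284, -0.0735], 'qd': [0.0011, 0.0006, -0.0001, -0.0002, -0.0006, -0.0004], 'effort': [-0.0012, -45.7562, -25.1912, -0.0001, 0.013, 0.0], 'ee_pos': [0.2574, 0.5134, 0.2304], 'ee_rot': [0.2303, 0.9731, -0.001, -0.0003], 'wrist_force': [0.4169, 0.46, -0.547], 'wrist_torque': [-0.0176, -0.0365, -0.0069], 'grasp_force': 0.0, 'grip_width': 0.0852}
scene 51.78262120945901 316.09249192845664 197.74137669779586 -0.019807682285946395 [ 1.36637046 -0.11297273  0.8354242 ] [0.2855, 0.2579, 0.604, 0.698]
top 54.15018530881331 322.26852273777627 213.09868616986537 -0.031919701566807526 [ 4.17131924e-01 -2.67499258e-04  1.40790699e+00] [0.0426, -0.0509, -0.6991, 0.7119]
```

View pics/scene0.png

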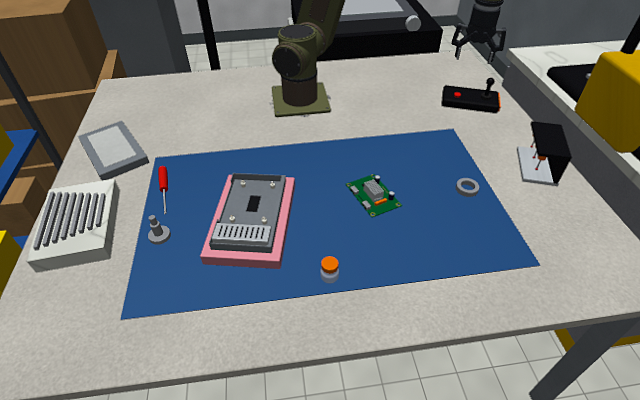

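View pics/top0.png

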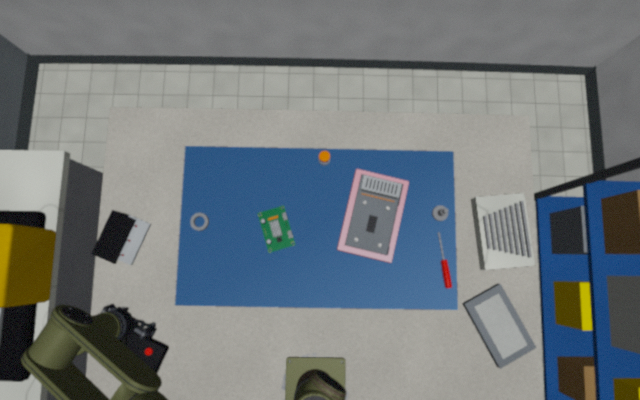

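The board is at top (276,229), with its sockets facing right and its capacitors left. The case is at top (372,215), with the power supply pointing away from the robot. I'll get rough poses next, then use the wrist views.

```bash
cat > h.py <<'E'
from station import robot, vision
import cv2,numpy as np
from scipy.spatial.transform import Rotation as R
def cam(n,name=None):
    s=robot.sense(); c=vision.read_camera(n)
    if n=="wrist":
        T=np.eye(4);T[:3,:3]=R.from_quat(s["ee_rot"]).as_matrix();T[:3,3]=s["ee_pos"]
        M=T@np.array(c["hand_eye"]); c["Rm"],c["o"]=M[:3,:3],M[:3,3]
    else: c["Rm"],c["o"]=R.from_quat(c["rotation"]).as_matrix(),np.array(c["origin"])
    f=200/np.tan(np.radians(c["fov_y"]/2)); c["K"]=np.array([[f,0,c["cx"]],[0,f,c["cy"]],[0,0,1]])
    if name: cv2.imwrite(f"pics/{name}.png",c["image"])
    return c
def rays(c,uv):
    p=cv2.undistortPoints(np.float64(uv).reshape(-1,1,2),c["K"],np.array([c["k1"],0,0,0.]))[:,0]
    return np.c_[p[:,0],-p[:,1],-np.ones(len(p))]@c["Rm"].T
def plane(c,uv,z):
    d=rays(c,uv); return c["o"]+d*((z-c["o"][2])/d[:,2])[:,None]
def depthpt(c,uv):
    uv=np.atleast_2d(uv); d=rays(c,uv); z=c["z_map"][np.int32(np.round(uv[:,1])),np.int32(np.round(uv[:,0]))]
    return c["o"]+d*z[:,None]
def plan(pos,yaw):
    """tool-frame shift (60mm units) and turn (10deg units) to TCP pos, tool y axis at angle yaw deg, tool down"""
    s=robot.sense(); r0=R.from_quat(s["ee_rot"]); a=np.radians(yaw)
    y=np.array([np.cos(a),np.sin(a),0]); z=np.array([0,0,-1.]); x=np.cross(y,z)
    r1=R.from_matrix(np.c_[x,y,z])
    print("shift tool@now",np.round(r0.inv().apply(pos-s["ee_pos"])/.06,3),"turn",np.round(np.degrees((r0.inv()*r1).as_rotvec())/10,3),
     "shift in final axes",np.round(r1.inv().apply(pos-s["ee_pos"])/.06,3),"ee",np.round(s["ee_pos"],4),"F",np.round(s["wrist_force"],1))
E
python3 - <<'E'
from h import *
c=cam("top"); im=c["image"]; hsv=cv2.cvtColor(im,cv2.COLOR_BGR2HSV)
def big(m):
    cs,_=cv2.findContours(m,cv2.RETR_EXTERNAL,cv2.CHAIN_APPROX_NONE); return max(cs,key=cv2.contourArea)
g=cv2.inRange(hsv,(50,100,60),(80,255,255)); k=big(g); r=cv2.minAreaRect(k)
P=plane(c,cv2.boxPoints(r),.003); print("board",r,P.round(3).tolist(),P.mean(0))
p=cv2.inRange(hsv,(160,40,120),(180,255,255))|cv2.inRange(hsv,(0,40,150),(4,140,255)); p[:,:330]=0;p[:,420:]=0;k=big(p); r=cv2.minAreaRect(k)
P=plane(c,cv2.boxPoints(r),.03); print("pad",r,P.round(3).tolist(),P.mean(0))
print(depthpt(c,[[344,240],[372,235],[366,210],[383,188],[276,229],[300,260]]).round(3))
w=cam("wrist"); print(np.round(w["hand_eye"],3).tolist(),w["fov_y"],w["cx"],w["cy"],w["k1"])
plan(np.array([.52,.15,.30]),90)
E
```

```text
board ((275.6972351074219, 228.4908447265625), (40.037139892578125, 26.531787872314453), 73.3007583618164) [[0.6, 0.22, 0.003], [0.629, 0.129, 0.003], [0.491, 0.084, 0.003], [0.462, 0.174, 0.003]] [0.54560227 0.15173028 0.003     ]
pad ((374.6699523925781, 207.15225219726562), (54.917701721191406, 67.46145629882812), 12.804266929626465) [[0.528, -0.08, 0.03], [0.767, -0.132, 0.03], [0.726, -0.326, 0.03], [0.488, -0.27, 0.03]] [ 0.62699561 -0.20170609  0.03      ]
[[ 0.506 -0.093  0.036]
 [ 0.525 -0.191  0.037]
 [ 0.614 -0.17   0.036]
 [ 0.687 -0.224  0.072]
 [ 0.541  0.147  0.034]
 [ 0.434  0.061  0.002]]
[[-0.001, 0.955, 0.297, 0.075], [1.0, 0.001, 0.0, 0.001], [0.0, 0.297, -0.955, -0.144], [0.0, 0.0, 0.0, 1.0]] 61.57916622054012 314.57837759902367 201.84169624607392 -0.06182415480306837
shift tool@now [-6.627 -3.458 -1.151] turn [-7.000e-03 -2.000e-03 -2.663e+00] shift in final axes [-4.374 -6.061 -1.155] ee [0.2575 0.5136 0.2307] F [0.5 0.2 0.3]
```

Emit:
send_rows([
  [0, 0, 0.1, 0, 0, -0.9, 85],
  [0, 0, 0.1, 0, 0, -0.9, 85],
  [0, 0, 0.1, 0, 0, -0.9, 85],
  [0, 0, 0.1, 0, 0, -0.9, 85],
  [0, 0, 0.1, 0, 0, -0.9, 85],
])

```text
clock: 0.82
ee_pos: [0.2577, 0.5138, 0.2009]
ee_rot: [-0.162, 0.987, -0.0, -0.0]
wrist_force: [0.3, -0.6, -0.9]
grip_width: 0.0847
grasp_force: 0.0
```

```bash
python3 -c "
from h import *
plan(np.array([.51,.15,.2]),108.4)"
```

```text
shift tool@now [-2.044 -7.09   0.016] turn [-0.002 -0.002  0.026] shift in final axes [-2.077 -7.081  0.015] ee [0.2577 0.5138 0.2009] F [ 0.3 -0.6 -0.9]
```

Emit:
send_rows([
  [-0.26, -0.89, 0, 0, 0, 0, 85],
  [-0.26, -0.89, 0, 0, 0, 0, 85],
  [-0.26, -0.89, 0, 0, 0, 0, 85],
  [-0.26, -0.89, 0, 0, 0, 0, 85],
  [-0.26, -0.89, 0, 0, 0, 0, 85],
  [-0.26, -0.89, 0, 0, 0, 0, 85],
  [-0.26, -0.89, 0, 0, 0, 0, 85],
  [-0.26, -0.89, 0, 0, 0, 0, 85],
])

```text
clock: 1.82
ee_pos: [0.5117, 0.1463, 0.2013]
ee_rot: [-0.16, 0.987, 0.0, 0.0]
wrist_force: [0.6, -0.3, 0.5]
grip_width: 0.0848
grasp_force: 0.0
```

```bash
python3 -c "
from h import *
c=cam('wrist','board1'); plan(np.array([.545,.151,.2]),108.4)
im=c['image']; hsv=cv2.cvtColor(im,cv2.COLOR_BGR2HSV)
g=cv2.inRange(hsv,(50,100,40),(85,255,255)); cs,_=cv2.findContours(g,cv2.RETR_EXTERNAL,cv2.CHAIN_APPROX_NONE); k=max(cs,key=cv2.contourArea)
P=plane(c,k[:,0],.0024)[:,:2]; r=cv2.minAreaRect(np.float32(P*1000)); print(r, cv2.boxPoints(r))
np.save('c.npy',c,allow_pickle=True)
"
```

```text
shift tool@now [-0.506  0.015  0.026] turn [-0.036  0.018 -0.019] shift in final axes [-0.506  0.013  0.024] ee [0.5164 0.1407 0.2015] F [ 4.2 -3.8  0.5]
((548.7716064453125, 152.12417602539062), (151.21458435058594, 100.89761352539062), 17.85820960998535) [[461.33643 176.95636]
 [492.27795  80.92016]
 [636.2068  127.29199]
 [605.26526 223.32819]]
```

View pics/board1.png

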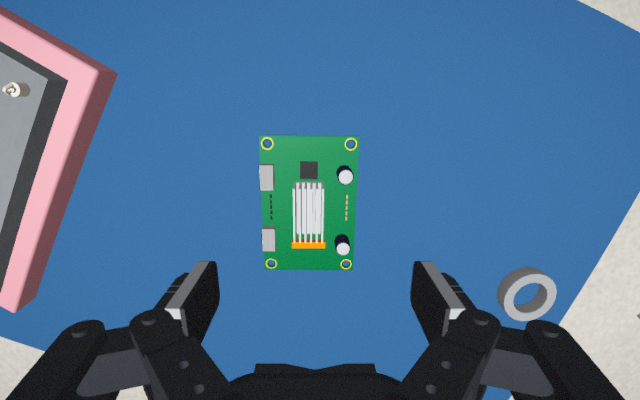

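Wrist view: the sockets are on the left (267,177 and 268,239), the heat sink centre is near (308,213), and the orange header is towards +x. I'll re-measure now that the arm has settled.

```bash
cat >> h.py <<'E'
def board(c,z=.0024):
    hsv=cv2.cvtColor(c['image'],cv2.COLOR_BGR2HSV)
    g=cv2.inRange(hsv,(50,100,40),(85,255,255)); cs,_=cv2.findContours(g,cv2.RETR_EXTERNAL,cv2.CHAIN_APPROX_NONE); k=max(cs,key=cv2.contourArea)
    r=cv2.minAreaRect(np.float32(plane(c,k[:,0],z)[:,:2]*1000)); return r
E
python3 -c "
from h import *
c=cam('wrist'); r=board(c); print(r); print(robot.sense()['wrist_force'])
plan(np.r_[np.array(r[0])/1000,.09],90+r[2])
print(depthpt(c,[[308,213],[280,300]]))
"
```

```text
((548.6669311523438, 152.13821411132812), (150.93408203125, 101.01513671875), 17.849712371826172)
[-0.53779163  0.36130657 -0.17057416]
shift tool@now [-0.585 -0.037  1.856] turn [-0.015  0.011  0.021] shift in final axes [-0.588 -0.04   1.855] ee [0.5143 0.1436 0.2013] F [-0.5  0.4 -0.2]
[[0.55010865 0.14438891 0.03642159]
 [0.6755342  0.14907396 0.00359238]]
```

Emit:
send_rows([
  [-0.29, -0.02, 0.9, 0, 0, 0.02, 46],
  [-0.29, -0.02, 0.95, 0, 0, 0, 46],
  [0, 0, 0.4, 0, 0, 0, 46],
  [0, 0, 0, 0, 0, 0, 46],
  [0, 0, 0, 0, 0, 0, 46],
])

```text
clock: 2.55
ee_pos: [0.545, 0.1571, 0.0672]
ee_rot: [-0.158, 0.987, 0.0, 0.001]
wrist_force: [-0.0, -1.0, -0.5]
grip_width: 0.0456
grasp_force: 0.0
```

```bash
python3 -c "
from h import *
c=cam('wrist','close'); print(robot.sense()['grip_width'])
plan(np.array([.5487,.1521,.006]),107.85)
"
```

```text
0.04621973152488668
shift tool@now [-0.022 -0.096  1.029] turn [-0.001  0.015  0.034] shift in final axes [-0.025 -0.096  1.029] ee [0.5455 0.1571 0.0678] F [1.1 0.1 0.6]
```

View pics/close.png

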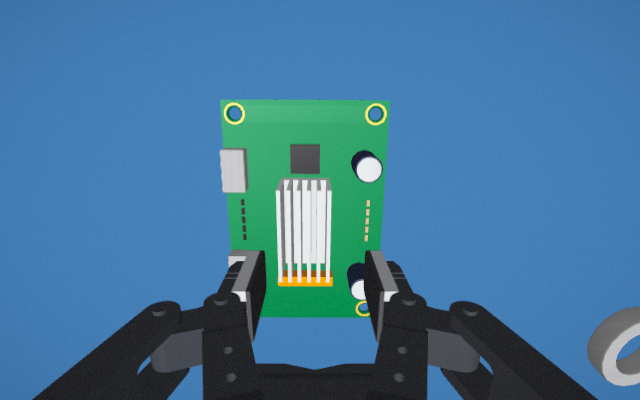

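The sink centre (304) is left of the finger midpoint (315), which fits the computed -6 mm tool-y correction. I'll correct it and descend.

Emit:
send_rows([
  [-0.02, -0.1, 0.1, 0, 0, 0.03, 46],
  [0, 0, 0.5, 0, 0, 0, 46],
  [0, 0, 0.3, 0, 0, 0, 46],
  [0, 0, 0.12, 0, 0, 0, 46],
  [0, 0, 0, 0, 0, 0, 46],
  [0, 0, 0, 0, 0, 0, 46],
])

```text
clock: 3.35
ee_pos: [0.5485, 0.1513, 0.006]
ee_rot: [-0.155, 0.988, 0.0, 0.001]
wrist_force: [0.1, -0.8, 0.6]
grip_width: 0.0462
grasp_force: 0.0
```

```bash
python3 -c "
from h import *
print(robot.sense()['grip_width'])
plan(np.array([.5487,.1521,.006]),107.85)
"
```

```text
0.046202277862216395
shift tool@now [-0.008  0.012 -0.   ] turn [-0.001  0.01   0.001] shift in final axes [-0.008  0.012 -0.   ] ee [0.5485 0.1513 0.006 ] F [ 0.1 -0.8  0.6]
```

Emit:
send_rows([
  [0, 0, 0, 0, 0, 0, 20],
  [0, 0, 0, 0, 0, 0, 20],
  [0, 0, 0, 0, 0, 0, 20],
  [0, 0, 0, 0, 0, 0, 20],
])

```text
clock: 3.85
ee_pos: [0.5484, 0.1515, 0.0061]
ee_rot: [-0.155, 0.988, 0.0, 0.001]
wrist_force: [-0.3, -0.4, 6.0]
grip_width: 0.029
grasp_force: 61.5
```

```bash
python3 -c "
from h import *
s=robot.sense(); print(s['grip_width'],s['grasp_force'])
c=cam('wrist'); 
plan(np.array([.5487,.1521,.006]),107.85)
"
```

```text
0.02903943566266038 61.5237021446228
shift tool@now [-0.008  0.009  0.002] turn [-0.     0.011  0.001] shift in final axes [-0.008  0.009  0.002] ee [0.5484 0.1515 0.0061] F [-1.  -0.4  6.2]
```

Gripped well, at 29 mm. The board would block the view of the posts, so I'll let go, measure the case with an empty hand, and come back.

Emit:
send_rows([
  [0, 0, 0, 0, 0, 0, 46],
  [0, 0, 0, 0, 0, 0, 46],
  [0, 0, -0.3, 0, 0, 0, 46],
  [0, 0, -0.7, 0, 0, 0, 46],
  [0, 0, -1, 0, 0, 0, 46],
  [0, 0, -1, 0, 0, 0, 46],
  [0, 0, -0.4, 0, 0, 0.6, 85],
  [0, 0, 0, 0, 0, 0.8, 85],
])

```text
clock: 4.9
ee_pos: [0.5493, 0.1515, 0.2122]
ee_rot: [-0.032, 0.999, 0.0, 0.003]
wrist_force: [-0.1, 0.4, -1.0]
grip_width: 0.0799
grasp_force: 0.0
```

Emit:
send_rows([
  [0, 0, 0, 0, 0, 0.8, 85],
  [0, 0, 0, 0, 0, 0.8, 85],
  [0, 0, 0, 0, 0, 0, 85],
])

```text
clock: 5.28
ee_pos: [0.5473, 0.1511, 0.2088]
ee_rot: [0.105, 0.994, -0.0, -0.0]
wrist_force: [-1.4, -0.5, -0.1]
grip_width: 0.0849
grasp_force: 0.0
```

```bash
python3 -c "
from h import *
c=cam('wrist'); print(board(c))
plan(np.array([.564,-.188,.21]),77.7)
"
```

```text
((548.5748901367188, 151.789794921875), (151.47799682617188, 100.764404296875), 17.922393798828125)
shift tool@now [-1.444 -5.471 -0.019] turn [-0.002 -0.003  0.032] shift in final axes [-1.475 -5.463 -0.02 ] ee [0.5474 0.1511 0.2088] F [-1.   1.  -0.4]
```

Emit:
send_rows([
  [-0.24, -0.91, 0, 0, 0, 0.03, 85],
  [-0.24, -0.91, 0, 0, 0, 0, 85],
  [-0.24, -0.91, 0, 0, 0, 0, 85],
  [-0.24, -0.91, 0, 0, 0, 0, 85],
  [-0.24, -0.91, 0, 0, 0, 0, 85],
  [-0.24, -0.91, 0, 0, 0, 0, 85],
  [0, 0, 0, 0, 0, 0, 85],
  [0, 0, 0, 0, 0, 0, 85],
])

```text
clock: 6.32
ee_pos: [0.5614, -0.1871, 0.2087]
ee_rot: [0.108, 0.994, 0.001, -0.001]
wrist_force: [0.4, 0.3, 0.2]
grip_width: 0.0848
grasp_force: 0.0
```

```bash
python3 -c "
from h import *
c=cam('wrist','case1'); print(robot.sense()['ee_pos'])
c=dict(c); np.save('case.npy',c,allow_pickle=True)
"
```

```text
[ 0.56136969 -0.18631821  0.20874478]
```

View pics/case1.png

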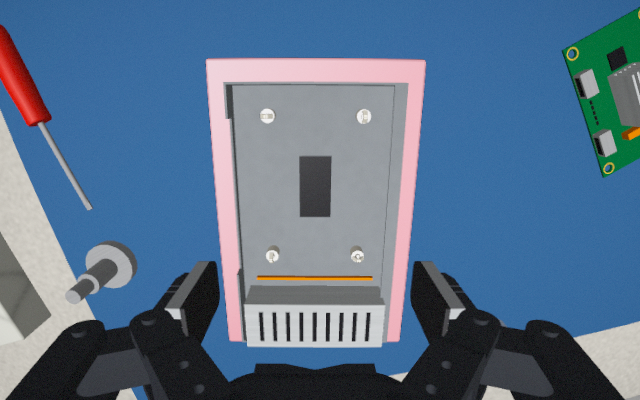

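The case view shows posts at (267,116), (364,116), (272,256) and (358,256). The left (-y) wall is the low one. I'll refine the post positions.

```bash
python3 -c "
from h import *
c=np.load('case.npy',allow_pickle=True).item(); im=c['image']
tiles=[]
for u,v in [(267,116),(364,116),(358,256),(272,256)]:
    t=im[v-12:v+13,u-12:u+13]; tiles.append(cv2.resize(t,(250,250),interpolation=cv2.INTER_NEAREST))
    m=cv2.inRange(t,(175,175,175),(255,255,255)); ys,xs=np.nonzero(m); ctr=(xs.mean()+u-12,ys.mean()+v-12)
    yy,xx=np.mgrid[v-8:v+9,u-8:u+9]; P=depthpt(c,np.c_[xx.ravel(),yy.ravel()]); z=P[:,2]
    top=P[z>z.max()-.004]; 
    print(np.round(ctr,1),len(xs),'box',xs.min()+u-12,xs.max()+u-12,ys.min()+v-12,ys.max()+v-12,'zmax',z.max().round(4),'floor',np.percentile(z,10).round(4),'topmean',top.mean(0).round(4),len(top))
cv2.imwrite('pics/posts.png',np.hstack([np.vstack(tiles[:2]),np.vstack(tiles[2:][::-1])]))
"
```

```text
[266.6 115.5] 168 box 260 274 108 123 zmax 0.0645 floor 0.0406 topmean [ 0.4932 -0.2134  0.0624] 40
[363.6 116.1] 175 box 357 370 109 123 zmax 0.0658 floor 0.0407 topmean [ 0.5121 -0.1315  0.063 ] 29
[356.8 255.7] 105 box 351 363 250 262 zmax 0.0641 floor 0.0402 topmean [ 0.6415 -0.161   0.0622] 27
[271.7 255.8] 121 box 266 278 250 262 zmax 0.3524 floor 0.0403 topmean [ 0.4884 -0.1701  0.3524] 1
```

View pics/posts.png

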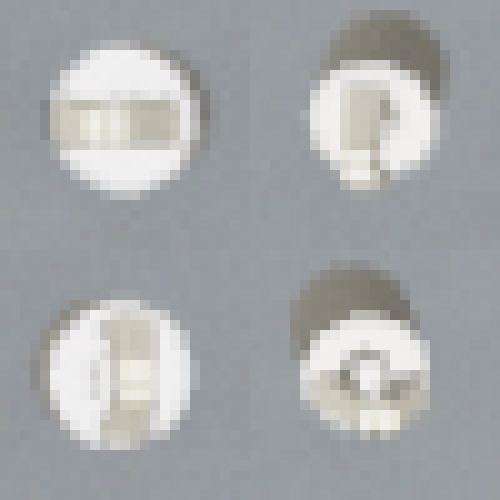

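```bash
python3 -c "
from h import *
c=np.load('case.npy',allow_pickle=True).item()
uv=[(266.8,115.5),(363.5,116),(357,256),(271.9,256)]
# order: post3,post0,post1,post2
for z in (.050,.054,.058):
    P=plane(c,uv,z)[:,:2]*1000
    d=lambda i,j:np.hypot(*(P[i]-P[j]))
    ex=(P[2]+P[3]-P[0]-P[1]); ey=P[0]+P[3]-P[1]-P[2]
    print(z,P.mean(0).round(2),'len',d(0,3).round(1),d(1,2).round(1),'wid',d(0,1).round(1),d(3,2).round(1),'yaw',np.degrees(np.arctan2(ex[1],ex[0])).round(2),np.degrees(np.arctan2(-ey[1],-ey[0])).round(2)-90)
t=np.median([depthpt(c,[[u,v]])[0,2] for u,v in ((262,110),(268,110),(272,111),(358,112),(369,113))]); print('shoulder z',t, depthpt(c,[[262,110],[268,110],[358,112],[369,118],[352,253],[277,253],[315,70],[315,140],[290,120]])[:,2].round(4))
plan(np.array([.5474,.1511,.209]),77.7)
"
```

```text
0.05 [ 568.76 -187.35] len 135.7 135.4 wid 84.9 84.7 yaw -12.72 -12.61
0.054 [ 567.7  -187.13] len 134.0 133.6 wid 83.8 83.6 yaw -12.72 -12.61
0.058 [ 566.63 -186.9 ] len 132.2 131.8 wid 82.7 82.5 yaw -12.72 -12.61
shoulder z 0.05295462963802888 [0.053  0.0525 0.0539 0.054  0.0539 0.0526 0.0389 0.0424 0.04  ]
shift tool@now [1.431e+00 5.443e+00 2.000e-03] turn [ 0.005 -0.007 -0.006] shift in final axes [ 1.425e+00  5.445e+00 -4.000e-03] ee [ 0.5614 -0.1863  0.2087] F [-0.5 -0.4 -0.5]
```

Emit:
send_rows([
  [0.24, 0.91, 0, 0, 0, 0, 85],
  [0.24, 0.91, 0, 0, 0, 0, 85],
  [0.24, 0.91, 0, 0, 0, 0, 85],
  [0.24, 0.91, 0, 0, 0, 0, 60],
  [0.24, 0.91, 0, 0, 0, -0.75, 46],
  [0.12, 0.92, 0, 0, 0, -0.75, 46],
  [0, 0, 0.5, 0, 0, -0.75, 46],
  [0, 0, 0.5, 0, 0, -0.75, 46],
])

```text
clock: 7.38
ee_pos: [0.5468, 0.1536, 0.1491]
ee_rot: [-0.158, 0.987, 0.0, 0.001]
wrist_force: [-0.8, 0.7, 0.4]
grip_width: 0.0459
grasp_force: 0.0
```

Emit:
send_rows([
  [0, 0, 0.5, 0, 0, 0, 46],
  [0, 0, 0, 0, 0, 0, 46],
  [0, 0, 0, 0, 0, 0, 46],
])

```text
clock: 7.75
ee_pos: [0.548, 0.1515, 0.1201]
ee_rot: [-0.154, 0.988, 0.0, 0.001]
wrist_force: [-0.1, 0.8, -0.5]
grip_width: 0.0456
grasp_force: 0.0
```

```bash
python3 -c "
from h import *
plan(np.array([.5485,.1516,.006]),107.9)
"
```

```text
shift tool@now [-0.007 -0.     1.901] turn [-0.     0.007 -0.023] shift in final axes [-0.009 -0.     1.901] ee [0.548  0.1515 0.1201] F [-0.1  0.8 -0.5]
```

Emit:
send_rows([
  [0, 0, 0.7, 0, 0, -0.02, 46],
  [0, 0, 0.7, 0, 0, 0, 46],
  [0, 0, 0.35, 0, 0, 0, 46],
  [0, 0, 0.12, 0, 0, 0, 46],
  [0, 0, 0, 0, 0, 0, 46],
  [0, 0, 0, 0, 0, 0, 20],
  [0, 0, 0, 0, 0, 0, 20],
  [0, 0, 0, 0, 0, 0, 20],
])

```text
clock: 8.75
ee_pos: [0.5492, 0.1508, 0.0086]
ee_rot: [-0.154, 0.988, 0.0, 0.002]
wrist_force: [-0.4, 0.7, 6.2]
grip_width: 0.0288
grasp_force: 61.4
```

```bash
python3 -c "
from h import *
plan(np.array([.5485,.1516,.006]),107.9); s=robot.sense();print(s['grip_width'],s['grasp_force'])
"
```

```text
shift tool@now [0.008 0.016 0.044] turn [-0.001  0.02  -0.014] shift in final axes [0.008 0.016 0.044] ee [0.5492 0.1508 0.0086] F [-0.4  0.7  6.2]
0.02884533287911053 61.36087775230408
```

Emit:
send_rows([
  [0, 0, -0.1, 0, 0, 0, 20],
  [0, 0, -0.3, 0, 0, 0, 20],
  [0, 0, -0.6, 0, 0, 0, 20],
  [0, 0, -0.6, 0, 0, 0, 20],
  [0, 0, -0.6, 0, 0, 0, 20],
  [0, 0, 0, 0, 0, 0, 20],
  [0, 0, 0, 0, 0, 0, 20],
])

```text
clock: 9.62
ee_pos: [0.5464, 0.1501, 0.1376]
ee_rot: [-0.154, 0.988, -0.0, -0.001]
wrist_force: [-0.5, -0.9, -5.2]
grip_width: 0.0291
grasp_force: 60.3
```

```bash
cat > brd.py <<'E'
from h import *
def tilt(c):
    hsv=cv2.cvtColor(c['image'],cv2.COLOR_BGR2HSV); g=cv2.erode(cv2.inRange(hsv,(50,100,40),(85,255,255)),np.ones((5,5)))
    v,u=np.nonzero(g); P=depthpt(c,np.c_[u,v]); m=abs(P[:,2]-np.median(P[:,2]))<.012; P=P[m]
    A=np.c_[P[:,:2]-P[:,:2].mean(0),np.ones(len(P))]; s=np.linalg.lstsq(A,P[:,2],rcond=None)[0]
    return np.degrees(np.arctan(s[:2])).round(2),s[2]
E
python3 -c "
from brd import *
s=robot.sense(); c=cam('wrist'); t,z=tilt(c); r=board(c,z); print('tilt xy',t,'top z',z,'board',r,'ee',s['ee_pos'],s['ee_rot'],s['grip_width'],s['wrist_force'])
y=R.from_quat(s['ee_rot']).as_matrix()[:,1]; print('tool yaw',np.degrees(np.arctan2(y[1],y[0])), 'board in tool mm',R.from_quat(s['ee_rot']).inv().apply(np.r_[np.array(r[0])/1000,z-.0024]-s['ee_pos'])*1000)
plan(np.array([.5678,-.1871,.13]),77.33)
"
```

```text
tilt xy [-0.36 -0.08] top z 0.13554230277537666 board ((522.5355834960938, 142.80947875976562), (101.80431365966797, 100.00802612304688), 17.571941375732422) ee [0.54638492 0.15006855 0.13761621] [-1.54421139e-01  9.88004213e-01 -8.36674585e-05 -1.33451216e-03] 0.029073787625648786 [-0.54762397 -0.8859988  -5.23318192]
tool yaw 107.76644866487354 board in tool mm [24.91493709  0.36335647  4.54036103]
shift tool@now [ 1.368 -5.461  0.12 ] turn [-0.004 -0.023  3.044] shift in final axes [-1.587 -5.401  0.117] ee [0.546 0.15  0.137] F [ 0.6 -0.3 -5.1]
```

Emit:
send_rows([
  [0, 0, 0, 0, 0, 0.76, 20],
  [0, 0, 0, 0, 0, 0.76, 20],
  [0, 0, 0, 0, 0, 0.76, 20],
  [0, 0, 0, 0, 0, 0.76, 20],
  [-0.2, -0.68, 0, 0, 0, 0, 20],
  [-0.2, -0.68, 0, 0, 0, 0, 20],
  [-0.2, -0.68, 0, 0, 0, 0, 20],
  [-0.2, -0.68, 0, 0, 0, 0, 20],
])

```text
clock: 10.68
ee_pos: [0.5574, -0.0205, 0.1366]
ee_rot: [0.11, 0.994, 0.0, -0.002]
wrist_force: [0.5, -0.6, -4.9]
grip_width: 0.0293
grasp_force: 60.5
```

Emit:
send_rows([
  [-0.2, -0.68, 0, 0, 0, 0, 20],
  [-0.2, -0.68, 0, 0, 0, 0, 20],
  [-0.2, -0.68, 0, 0, 0, 0, 20],
  [-0.19, -0.64, 0, 0, 0, 0, 20],
  [0, 0, 0, 0, 0, 0, 20],
  [0, 0, 0, 0, 0, 0, 20],
  [0, 0, 0, 0, 0, 0, 20],
])

```text
clock: 11.55
ee_pos: [0.5692, -0.1852, 0.1378]
ee_rot: [0.11, 0.994, 0.001, -0.001]
wrist_force: [0.7, 0.3, -3.6]
grip_width: 0.0289
grasp_force: 60.8
```

```bash
python3 -c "
from h import *
plan(np.array([.5680,-.1875,.092]),77.4)
"
```

```text
shift tool@now [ 0.009 -0.042  0.764] turn [ 0.005 -0.014  0.003] shift in final axes [ 0.011 -0.042  0.764] ee [ 0.5692 -0.1852  0.1378] F [ 0.7  0.3 -3.6]
```

Emit:
send_rows([
  [0.01, -0.04, 0.3, 0, 0, 0, 20],
  [0, 0, 0.35, 0, 0, 0, 20],
  [0, 0, 0.1, 0, 0, 0, 20],
  [0, 0, 0, 0, 0, 0, 20],
  [0, 0, 0, 0, 0, 0, 20],
])

```text
clock: 12.18
ee_pos: [0.5697, -0.1888, 0.0948]
ee_rot: [0.11, 0.994, -0.0, 0.001]
wrist_force: [0.5, -0.3, -4.7]
grip_width: 0.029
grasp_force: 60.8
```

```bash
python3 -c "
from brd import *
c=cam('wrist','over'); t,z=tilt(c); r=board(c,.092-.006); s=robot.sense(); print(t,z,r,'board in tool mm',R.from_quat(s['ee_rot']).inv().apply(np.r_[np.array(r[0])/1000,z-.0024]-s['ee_pos'])*1000)
plan(np.array([.5680,-.1875,.069]),77.4)
"
```

```text
[-0.13  0.02] 0.09251850709484624 ((547.5875244140625, -182.84194946289062), (104.35446166992188, 106.55252838134766), 77.32295227050781) board in tool mm [22.91768195  1.08386376  4.69558256]
shift tool@now [0.034 0.017 0.431] turn [-0.002  0.01  -0.001] shift in final axes [0.033 0.017 0.431] ee [ 0.5697 -0.1889  0.0949] F [ 0.1 -0.9 -4.8]
```

View pics/over.png

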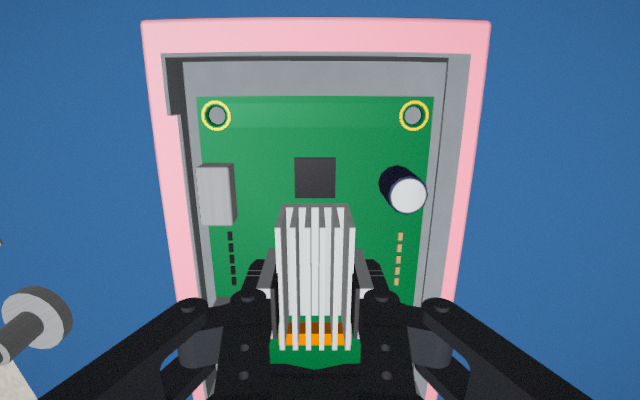

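The -x holes are visible at (217,116) and (413,116). I'll triangulate them from their 84 mm spacing against the post positions.

```bash
python3 -c "
from h import *
c=cam('wrist'); im=c['image']; hsv=cv2.cvtColor(im,cv2.COLOR_BGR2HSV)
m=cv2.inRange(hsv,(22,120,120),(36,255,255)); m[150:]=0
n,l,st,ce=cv2.connectedComponentsWithStats(cv2.morphologyEx(m,cv2.MORPH_CLOSE,np.ones((5,5))))
k=sorted([i for i in range(1,n) if st[i,4]>60],key=lambda i:ce[i,0]); uv=[(st[i,0]+st[i,2]/2-.5,st[i,1]+st[i,3]/2-.5) for i in k]; print(uv,[st[i].tolist() for i in k])
s=robot.sense(); a=np.radians(-12.67); ex=np.array([np.cos(a),np.sin(a)]); ey=np.array([-ex[1],ex[0]])
seat=np.array([567.8,-187.1]); p3=seat-67*ex-42*ey; p0=seat-67*ex+42*ey
for z in (.084,.088,.092,.096):
    P=plane(c,uv,z)[:,:2]*1000; d=P.mean(0)-(p0+p3)/2; e=P[1]-P[0]
    print(z,np.hypot(*e).round(2),'err along case x,y',(d@ex).round(2),(d@ey).round(2),'yaw',np.degrees(np.arctan2(e[1],e[0]))-90)
print(s['ee_pos'])
"
```

```text
[(np.float64(413.5), np.float64(115.0))] [[399, 100, 30, 31, 292]]Traceback (most recent call last):
  File "<string>", line 10, in <module>
    P=plane(c,uv,z)[:,:2]*1000; d=P.mean(0)-(p0+p3)/2; e=P[1]-P[0]
                                                         ~^^^
IndexError: index 1 is out of bounds for axis 0 with size 1
```

```bash
cat > holes.py <<'E'
from h import *
def holes(c,seat=np.array([567.8,-187.1]),zs=(.084,.088,.092)):
    hsv=cv2.cvtColor(c['image'],cv2.COLOR_BGR2HSV); m=cv2.inRange(hsv,(20,90,90),(40,255,255)); m[150:]=0
    uv=[]
    for lo in (0,320):
        v,u=np.nonzero(m[:,lo:lo+320]); u=u+lo; g=(abs(u-np.median(u))<25)&(abs(v-np.median(v))<25); u,v=u[g],v[g]
        (cc,rr)=cv2.minEnclosingCircle(np.float32(np.c_[u,v])); uv.append(cc); print(len(u),np.round(cc,1),round(rr,1))
    a=np.radians(-12.67); ex=np.array([np.cos(a),np.sin(a)]); ey=np.array([-ex[1],ex[0]])
    for z in zs:
        P=plane(c,uv,z)[:,:2]*1000; d=P.mean(0)-(seat-67*ex); e=P[1]-P[0]
        print(z,'span',np.hypot(*e).round(2),'err case x,y',(d@ex).round(2),(d@ey).round(2),'yaw',np.degrees(np.arctan2(e[1],e[0]))-90)
E
python3 -c "
from holes import *
holes(cam('wrist')); print(robot.sense()['ee_pos'])"
```

```text
278 [215.4 115.2] 15.5
300 [413.5 115. ] 15.7
0.084 span 89.09 err case x,y 1.24 -0.55 yaw -12.608162442587272
0.088 span 86.78 err case x,y 1.04 -0.54 yaw -12.608162442587357
0.092 span 84.47 err case x,y 0.85 -0.54 yaw -12.608162442587314
[ 0.56953878 -0.18901283  0.09475209]
```

Emit:
send_rows([
  [0.02, 0.012, 0.15, 0, 0, 0, 20],
  [0, 0, 0.12, 0, 0, 0, 20],
  [0, 0, 0.08, 0, 0, 0, 20],
  [0, 0, 0.05, 0, 0, 0, 20],
  [0, 0, 0, 0, 0, 0, 20],
  [0, 0, 0, 0, 0, 0, 20],
])

```text
clock: 13.08
ee_pos: [0.5681, -0.188, 0.07]
ee_rot: [0.11, 0.994, -0.0, 0.0]
wrist_force: [0.5, 0.2, -4.1]
grip_width: 0.0288
grasp_force: 60.8
```

```bash
python3 -c "
from holes import *
s=robot.sense();print(s['ee_pos'],s['wrist_force'],s['wrist_torque'])
holes(cam('wrist','low'),zs=(.064,.068,.072))"
```

```text
[ 0.56813554 -0.1879527   0.07004467] [ 0.48376629  0.24764656 -4.10945577] [ 0.00057656  0.00909961 -0.02279105]
278 [215.4 115.2] 15.5
299 [413.5 115. ] 15.7
0.064 span 86.39 err case x,y -0.69 0.12 yaw -12.618111755877678
0.068 span 84.08 err case x,y -0.88 0.13 yaw -12.618111755877663
0.072 span 81.77 err case x,y -1.06 0.13 yaw -12.618111755877607
```

View pics/low.png

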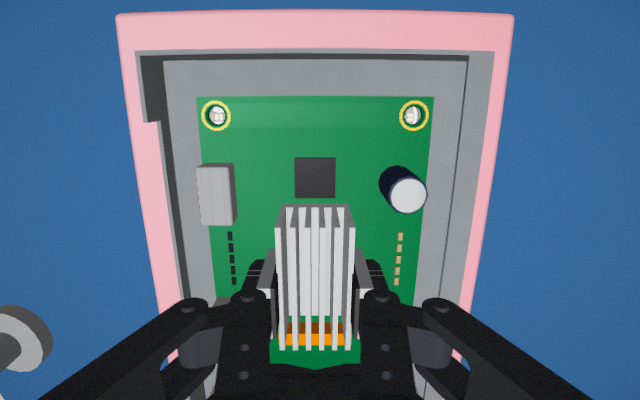

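The arrowheads show in both holes, so alignment is good. Lowering gently.

Emit:
send_rows([
  [-0.007, 0, 0.03, 0, 0, 0, 20],
  [0, 0, 0.03, 0, 0, 0, 20],
  [0, 0, 0.02, 0, 0, 0, 20],
  [0, 0, 0, 0, 0, 0, 20],
])

```text
clock: 13.62
ee_pos: [0.5685, -0.1881, 0.0651]
ee_rot: [0.11, 0.994, -0.0, 0.0]
wrist_force: [1.0, -0.8, -4.4]
grip_width: 0.0292
grasp_force: 60.9
```

```bash
python3 -c "
from holes import *
s=robot.sense();print(s['ee_pos'],s['wrist_force'],s['wrist_torque'])"
```

```text
[ 0.56852711 -0.18805341  0.06510456] [ 1.00707581 -0.81966632 -4.35164152] [-0.01305131 -0.10388802 -0.02462876]
```

Emit:
send_rows([
  [0, 0, 0.015, 0, 0, 0, 20],
  [0, 0, 0.015, 0, 0, 0, 20],
  [0, 0, 0, 0, 0, 0, 20],
])

```text
clock: 14.0
ee_pos: [0.5688, -0.1882, 0.0636]
ee_rot: [0.11, 0.994, -0.0, 0.001]
wrist_force: [1.0, -1.8, -3.2]
grip_width: 0.0295
grasp_force: 61.2
```

Emit:
send_rows([
  [0, 0, 0.015, 0, 0, 0, 20],
  [0, 0, 0.015, 0, 0, 0, 20],
  [0, 0, 0, 0, 0, 0, 20],
])

```text
clock: 14.38
ee_pos: [0.5689, -0.1883, 0.0619]
ee_rot: [0.11, 0.994, -0.0, 0.001]
wrist_force: [0.2, -1.0, 1.3]
grip_width: 0.0289
grasp_force: 61.6
```

```bash
python3 -c "
from holes import *
s=robot.sense();print(s['ee_pos'],s['wrist_force'],s['wrist_torque'])
from brd import tilt
c=cam('wrist');print(tilt(c)); holes(c,zs=(.060,.064))"
```

```text
[ 0.5688686  -0.18825232  0.06194561] [ 0.2410971  -0.95413623  1.34493562] [-0.28284834 -0.12582093 -0.02326567]
(array([-0.09,  0.01]), np.float64(0.059673154433119886))
275 [215.4 115.2] 15.5
302 [413.1 114.9] 15.7
0.06 span 83.8 err case x,y -0.12 -0.09 yaw -12.596688583070701
0.064 span 81.49 err case x,y -0.31 -0.08 yaw -12.596688583070673
```

The board's weight is now on the arrowheads, centred to 0.1 mm. Releasing.

Emit:
send_rows([
  [0, 0, 0, 0, 0, 0, 46],
  [0, 0, 0, 0, 0, 0, 46],
  [0, 0, 0, 0, 0, 0, 46],
  [0, 0, -0.3, 0, 0, 0, 46],
  [0, 0, -0.5, 0, 0, 0, 46],
  [0, 0, 0, 0, 0, 0, 46],
  [0, 0, 0, 0, 0, 0, 46],
])

```text
clock: 15.3
ee_pos: [0.5679, -0.1877, 0.1091]
ee_rot: [0.11, 0.994, 0.0, -0.0]
wrist_force: [-0.2, -0.6, -0.3]
grip_width: 0.046
grasp_force: 0.0
```

```bash
python3 -c "
from holes import *
s=robot.sense();print(s['ee_pos'],s['wrist_force'],s['wrist_torque'])
from brd import tilt
c=cam('wrist');print(tilt(c)); holes(c,zs=(.058,.062,.066))
a=np.radians(-12.67); ex=np.array([np.cos(a),np.sin(a),0]); seat=np.array([.5681,-.1873,0])
plan(seat-.062*ex+[0,0,.13],77.35); plan(seat+.062*ex+[0,0,.13],77.35)"
```

```text
[ 0.56790945 -0.18774378  0.10906694] [-0.19151804 -0.5590638  -0.31156898] [-0.00121914  0.00428153 -0.06051251]
(array([-0.07, -0.01]), np.float64(0.060135165404560965))
159 [239. 113.] 11.7
186 [389.5 113.5] 11.9
0.058 span 85.12 err case x,y 0.19 0.16 yaw -12.834805040758042
0.062 span 83.37 err case x,y 0.03 0.16 yaw -12.834805040758084
0.066 span 81.62 err case x,y -0.14 0.17 yaw -12.834805040758056
shift tool@now [ 1.026  0.008 -0.355] turn [ 0.002 -0.01   0.002] shift in final axes [ 1.025  0.007 -0.357] ee [ 0.5675 -0.1876  0.1086] F [-0.3 -0.2 -0.4]
shift tool@now [-1.041  0.006 -0.358] turn [ 0.002 -0.01   0.002] shift in final axes [-1.042  0.007 -0.357] ee [ 0.5675 -0.1876  0.1086] F [-0.3 -0.2 -0.4]
```

Emit:
send_rows([
  [0, 0, -0.2, 0, 0, 0, 20],
  [0.5, 0, -0.1, 0, 0, 0, 0],
  [0.525, 0, 0, 0, 0, 0, 0],
  [0, 0, 0.5, 0, 0, 0, 0],
  [0, 0, 0.38, 0, 0, 0, 0],
  [0, 0, 0, 0, 0, 0, 0],
  [0, 0, 0, 0, 0, 0, 0],
])

```text
clock: 16.23
ee_pos: [0.5089, -0.1748, 0.0753]
ee_rot: [0.11, 0.994, -0.0, 0.0]
wrist_force: [0.2, -0.2, -0.2]
grip_width: -0.0004
grasp_force: 0.0
```

```bash
cat > st.py <<'E'
from h import *
s=robot.sense();print(s['ee_pos'].round(4) if hasattr(s['ee_pos'],'round') else s['ee_pos'],np.round(s['wrist_force'],2),s['grip_width'],s['clock'])
a=np.radians(-12.67); d=np.array(s['ee_pos'])[:2]*1000-[568.1,-187.3]; print('in seat frame',d@[np.cos(a),np.sin(a)],d@[-np.sin(a),np.cos(a)])
E
python3 st.py
```

```text
[ 0.5089 -0.1748  0.0753] [ 0.22 -0.22 -0.21] -0.0003949243156156713 16.225
in seat frame -60.48937915330289 -0.7415299806519552
```

Emit:
send_rows([
  [0.025, 0.012, 0.15, 0, 0, 0, 0],
  [0, 0, 0.06, 0, 0, 0, 0],
  [0, 0, 0.03, 0, 0, 0, 0],
  [0, 0, 0.03, 0, 0, 0, 0],
  [0, 0, 0, 0, 0, 0, 0],
])

```text
clock: 16.85
ee_pos: [0.5071, -0.1735, 0.0586]
ee_rot: [0.11, 0.994, -0.0, 0.0]
wrist_force: [-0.8, -0.4, 1.3]
grip_width: 0.0002
grasp_force: 0.6
```

```bash
python3 st.py
```

```text
[ 0.5071 -0.1735  0.0586] [-0.85 -0.42  1.27] 0.00020776821866810838 16.85
in seat frame -62.549382711112806 0.07207713019137323
```

Emit:
send_rows([
  [0, 0, 0.025, 0, 0, 0, 0],
  [0, 0, 0.025, 0, 0, 0, 0],
  [0, 0, 0.025, 0, 0, 0, 0],
  [0, 0, 0, 0, 0, 0, 0],
])

```text
clock: 17.35
ee_pos: [0.5071, -0.1735, 0.0549]
ee_rot: [0.11, 0.994, -0.0, 0.0]
wrist_force: [-2.2, 1.0, 10.0]
grip_width: 0.0002
grasp_force: 4.7
```

Emit:
send_rows([
  [0, 0, 0.02, 0, 0, 0, 0],
  [0, 0, 0.02, 0, 0, 0, 0],
  [0, 0, 0, 0, 0, 0, 0],
])

```text
clock: 17.73
ee_pos: [0.5072, -0.1736, 0.053]
ee_rot: [0.11, 0.994, -0.0, 0.001]
wrist_force: [-2.5, 1.9, 13.1]
grip_width: 0.0005
grasp_force: 6.6
```

Emit:
send_rows([
  [0, 0, 0.02, 0, 0, 0, 0],
  [0, 0, 0.02, 0, 0, 0, 0],
  [0, 0, 0, 0, 0, 0, 0],
])

```text
clock: 18.1
ee_pos: [0.5073, -0.1736, 0.0509]
ee_rot: [0.11, 0.994, -0.0, 0.001]
wrist_force: [-3.5, 1.0, 16.5]
grip_width: -0.0001
grasp_force: 8.0
```

Emit:
send_rows([
  [0, 0, 0.015, 0, 0, 0, 0],
  [0, 0, 0.01, 0, 0, 0, 0],
  [0, 0, 0, 0, 0, 0, 0],
])

```text
clock: 18.48
ee_pos: [0.5073, -0.1736, 0.0498]
ee_rot: [0.11, 0.994, -0.0, 0.001]
wrist_force: [-4.8, 1.3, 18.5]
grip_width: -0.0004
grasp_force: 9.3
```

Emit:
send_rows([
  [0, 0, 0.01, 0, 0, 0, 0],
  [0, 0, 0.01, 0, 0, 0, 0],
  [0, 0, 0, 0, 0, 0, 0],
])

```text
clock: 18.85
ee_pos: [0.5074, -0.1737, 0.048]
ee_rot: [0.11, 0.994, -0.0, 0.001]
wrist_force: [-3.1, 1.5, 12.1]
grip_width: 0.0003
grasp_force: 6.4
```

Emit:
send_rows([
  [0, 0, 0.01, 0, 0, 0, 0],
  [0, 0, 0, 0, 0, 0, 0],
])

```text
clock: 19.1
ee_pos: [0.5074, -0.1737, 0.0475]
ee_rot: [0.11, 0.994, -0.0, 0.001]
wrist_force: [-3.6, 0.2, 14.1]
grip_width: 0.0004
grasp_force: 7.0
```

```bash
python3 st.py; python3 -c "
from brd import *
c=cam('wrist','press'); hsv=cv2.cvtColor(c['image'],cv2.COLOR_BGR2HSV); print(tilt(c)); a=np.radians(-12.67)
g=cv2.erode(cv2.inRange(hsv,(50,100,40),(85,255,255)),np.ones((5,5))); v,u=np.nonzero(g); P=depthpt(c,np.c_[u,v]); d=P[:,:2]-[.5681,-.1873]
X=d@[np.cos(a),np.sin(a)];Y=d@[-np.sin(a),np.cos(a)]
for x0,x1 in ((-.075,-.05),(-.05,-.03),(-.03,.0),(0,.03),(.03,.075)):
  for y0,y1 in ((-.05,-.03),(-.03,.0),(0,.03),(.03,.05)):
    m=(X>x0)&(X<x1)&(Y>y0)&(Y<y1)
    if m.sum()>20: print(x0,y0,m.sum(),np.median(P[m,2]).round(4))
"
```

```text
[ 0.5074 -0.1737  0.0475] [-3.59  0.21 14.12] 0.00042490893138298776 19.1
in seat frame -62.191188690599816 -0.00045970953219387267
(array([ 2.6 , -0.57]), np.float64(0.04835460592301642))
-0.075 -0.05 1066 0.0484
-0.075 -0.03 1838 0.0481
-0.075 0 1686 0.0481
-0.075 0.03 1088 0.0484
-0.05 -0.05 221 0.0489
-0.05 -0.03 330 0.049
-0.05 0 250 0.049
-0.05 0.03 341 0.049
```

The tilt is 2.6° with no roll, so both -x posts have clicked. Now the +x end.

Emit:
send_rows([
  [0, 0, -0.2, 0, 0, 0, 0],
  [0, 0, -0.8, 0, 0, 0, 0],
  [0, 0, -0.4, 0, 0, 0, 0],
  [-0.8, 0, 0, 0, 0, 0, 0],
  [-0.8, 0, 0, 0, 0, 0, 0],
  [-0.48, 0, 0, 0, 0, 0, 0],
  [0, 0, 0.6, 0, 0, 0, 0],
  [0, 0, 0.2, 0, 0, 0, 0],
])

```text
clock: 20.15
ee_pos: [0.6273, -0.2001, 0.0796]
ee_rot: [0.11, 0.994, 0.001, -0.002]
wrist_force: [-0.1, 1.1, 0.9]
grip_width: -0.0002
grasp_force: 0.0
```

Emit:
send_rows([
  [0, 0, 0, 0, 0, 0, 0],
  [0, 0, 0, 0, 0, 0, 0],
])

```text
clock: 20.4
ee_pos: [0.6291, -0.2009, 0.0829]
ee_rot: [0.11, 0.994, -0.0, 0.001]
wrist_force: [0.2, 0.1, 0.1]
grip_width: 0.0002
grasp_force: 0.0
```

```bash
python3 st.py
```

```text
[ 0.6291 -0.2009  0.0829] [0.23 0.09 0.15] 0.000191827304177109 20.4
in seat frame 62.5489717545703 0.07121793078800753
```

Emit:
send_rows([
  [0, 0, 0.2, 0, 0, 0, 0],
  [0, 0, 0.12, 0, 0, 0, 0],
  [0, 0, 0.05, 0, 0, 0, 0],
  [0, 0, 0.02, 0, 0, 0, 0],
  [0, 0, 0.02, 0, 0, 0, 0],
  [0, 0, 0, 0, 0, 0, 0],
])

```text
clock: 21.15
ee_pos: [0.6284, -0.2006, 0.0576]
ee_rot: [0.11, 0.994, 0.0, -0.0]
wrist_force: [-2.4, 2.0, 3.4]
grip_width: 0.0001
grasp_force: 1.7
```

Emit:
send_rows([
  [0, 0, 0.02, 0, 0, 0, 0],
  [0, 0, 0.025, 0, 0, 0, 0],
  [0, 0, 0, 0, 0, 0, 0],
])

```text
clock: 21.52
ee_pos: [0.6285, -0.2006, 0.0554]
ee_rot: [0.11, 0.994, 0.0, -0.0]
wrist_force: [-4.0, 1.4, 7.9]
grip_width: -0.0002
grasp_force: 4.0
```

Emit:
send_rows([
  [0, 0, 0.025, 0, 0, 0, 0],
  [0, 0, 0.025, 0, 0, 0, 0],
  [0, 0, 0, 0, 0, 0, 0],
])

```text
clock: 21.9
ee_pos: [0.6286, -0.2007, 0.0531]
ee_rot: [0.11, 0.994, -0.0, 0.0]
wrist_force: [-4.0, 0.8, 9.9]
grip_width: -0.0001
grasp_force: 5.3
```

Emit:
send_rows([
  [0, 0, 0.02, 0, 0, 0, 0],
  [0, 0, 0.015, 0, 0, 0, 0],
  [0, 0, 0, 0, 0, 0, 0],
])

```text
clock: 22.28
ee_pos: [0.6294, -0.201, 0.0507]
ee_rot: [0.11, 0.994, -0.0, 0.001]
wrist_force: [-2.3, -0.1, 4.9]
grip_width: -0.0003
grasp_force: 2.3
```

Emit:
send_rows([
  [0, 0, 0.01, 0, 0, 0, 0],
  [0, 0, 0.01, 0, 0, 0, 0],
  [0, 0, 0, 0, 0, 0, 0],
])

```text
clock: 22.65
ee_pos: [0.6294, -0.201, 0.0494]
ee_rot: [0.11, 0.994, -0.0, 0.001]
wrist_force: [-2.8, 1.6, 7.2]
grip_width: 0.0003
grasp_force: 3.9
```

A post clicked early, at about 11 N, possibly only one. Checking tilt before I push more.

```bash
cat > corners.py <<'E'
from brd import *
c=cam('wrist'); hsv=cv2.cvtColor(c['image'],cv2.COLOR_BGR2HSV); a=np.radians(-12.67)
g=cv2.erode(cv2.inRange(hsv,(50,100,40),(85,255,255)),np.ones((3,3))); v,u=np.nonzero(g); P=depthpt(c,np.c_[u,v]); d=P[:,:2]-[.5681,-.1873]
X=d@[np.cos(a),np.sin(a)];Y=d@[-np.sin(a),np.cos(a)]; k=(abs(X)<.074)&(abs(Y)<.049)&(abs(P[:,2]-np.median(P[:,2]))<.008); X,Y,Z=X[k],Y[k],P[k,2]
for _ in range(3):
    A=np.c_[X,Y,np.ones(len(X))]; s=np.linalg.lstsq(A,Z,rcond=None)[0]; e=abs(A@s-Z); k=e<max(.0012,2*np.median(e)); X,Y,Z=X[k],Y[k],Z[k]
print('slope deg x,y',np.degrees(s[:2]).round(2),'z0',s[2].round(4),len(X))
for x0,x1 in ((-.075,-.05),(-.05,0),(0,.05),(.05,.075)):
  print(x0,[(int(m.sum()),float(np.median(Z[m]).round(4))) for y0,y1 in ((-.05,-.03),(-.03,.0),(0,.03),(.03,.05)) for m in [(X>x0)&(X<x1)&(Y>y0)&(Y<y1)] if m.sum()>15])
E
python3 corners.py; python3 st.py
```

```text
slope deg x,y [-0.06 -0.01] z0 0.0504 30700
-0.075 []
-0.05 [(2909, 0.0504), (4268, 0.0504), (4175, 0.0504), (3329, 0.0504)]
0 [(2498, 0.0504), (2682, 0.0503), (2671, 0.0503), (2880, 0.0503)]
0.05 [(1028, 0.0503), (1822, 0.0503), (1651, 0.0503), (787, 0.0503)]
[ 0.6294 -0.201   0.0494] [-3.52  0.75  7.56] 0.0004732123527409769 22.7
in seat frame 62.79017137513115 0.07301569557086218
```

Emit:
send_rows([
  [0, 0, 0.025, 0, 0, 0, 0],
  [0, 0, 0.025, 0, 0, 0, 0],
  [0, 0, 0, 0, 0, 0, 0],
])

```text
clock: 23.08
ee_pos: [0.6295, -0.201, 0.0473]
ee_rot: [0.11, 0.994, -0.0, 0.001]
wrist_force: [-3.4, 1.5, 13.8]
grip_width: 0.0
grasp_force: 6.5
```

Emit:
send_rows([
  [0, 0, -0.2, 0, 0, 0, 0],
  [0, 0, -0.8, 0, 0, 0, 0],
  [0, 0, -0.4, 0, 0, 0, 0],
  [0.6, 0, 0, 0, 0, 0, 0],
  [0.5, 0, 0, 0, 0, 0, 0],
  [0, 0, 0, 0, 0, 0, 0],
  [0, 0, 0, 0, 0, 0, 0],
])

```text
clock: 23.95
ee_pos: [0.5658, -0.1868, 0.1298]
ee_rot: [0.11, 0.994, -0.0, 0.001]
wrist_force: [0.4, -0.1, 1.1]
grip_width: 0.0
grasp_force: 0.0
```

```bash
python3 st.py; python3 corners.py; python3 -c "
from holes import *
holes(cam('wrist','final'),zs=(.051,.054,.057))"
```

```text
[ 0.5658 -0.1868  0.1298] [ 0.44 -0.12  1.11] 4.745455599330071e-05 23.95
in seat frame -2.3782071418447983 -0.07218607645599857
slope deg x,y [-0.09  0.01] z0 0.0535 13853
-0.075 [(615, 0.0536), (1645, 0.0536), (1639, 0.0536), (655, 0.0536)]
-0.05 [(954, 0.0535), (1647, 0.0534), (1584, 0.0535), (1114, 0.0535)]
0 [(857, 0.0534), (875, 0.0534), (783, 0.0534), (994, 0.0535)]
0.05 [(270, 0.0535), (75, 0.0536), (39, 0.0535), (107, 0.0535)]
103 [248.  114.5] 10.3
123 [379.7 115.2] 10.3
0.051 span 85.01 err case x,y 0.57 0.24 yaw -12.94514696776183
0.054 span 83.86 err case x,y 0.42 0.25 yaw -12.945146967761843
0.057 span 82.71 err case x,y 0.27 0.26 yaw -12.945146967761758
```

View pics/final.png

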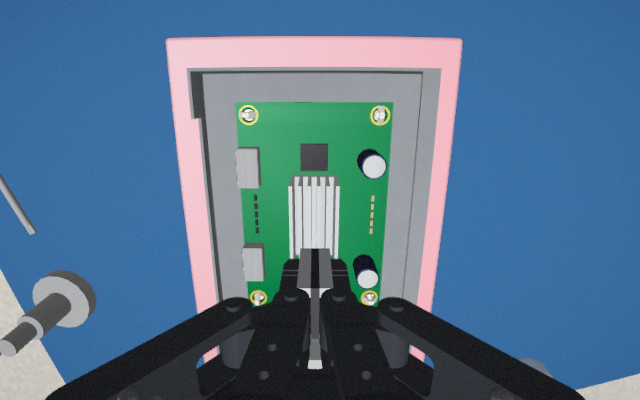

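The board sits level and 6.6 mm lower than before, with an arrowhead through each hole: (248,115), (380,115), (258,298) and (370,298). The gripper is clear, so I'm handing in.

```bash
python3 -c "
from h import *
print(robot.hand_in())"
```

```text
the job is handed in; nothing more can be done
None
```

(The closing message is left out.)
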